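Refit the roaster's air tube and open the air cock

TASK

Take the steel air tube out of its wooden stand and push it, chamfered end down, into the push-fit port of the roaster's air block, past the seal until it bottoms firmly on the stop inside and stays there by itself, without ever pressing on the stop with more than 15 N. Then open the air by swinging the cock lever all the way over, and leave the other things on the bench alone.

Things in the scene. Friction and masses are not known exactly. Their poses are not given: they have to be found in the camera images.
- tube_center (a point): Straight steel tube, 16 mm wide, 120 mm long, 70 g (may vary), upright in its stand, chamfered end (12 mm wide, 3 mm high) down; 84 mm stand clear above the stand. This point is on its axis, 60 mm from either end; z runs along the tube, up out of the stand. Best gripped 30 to 35 mm below its top, so that the top clears the palm and the fingers clear the port
- tube_foot (a point): Centre of the tube's lower, chamfered end; z axis up along the tube, the 120 mm of tube lie on the +z side
- tube_stand: Fixed wooden block 70 x 70 mm, 50 mm high, with one blind hole in the middle of its top, 36 mm deep and 17.4 mm wide, that holds the tube. Origin at the centre of its underside, z up
- air_block: Fixed air block: dark steel base plate 76 mm (x) by 212 mm (y), 12 mm thick; on it at y = -55 mm an aluminium port block 46 x 46 mm whose top is 70 mm above the bench, and at y = +65 mm a brass cock with a lever. Origin at the centre of the plate's underside, z up; a gauge looks along +x
- port_mouth (a point): Centre of the port's mouth in the top face of the port block, 70 mm above the bench, marked by a flat black ring. The bore runs straight down, 17.8 mm wide with a 3 mm chamfer. The stop inside, which cannot be seen, lies 22 to 42 mm below the mouth, differently each time. Axes as the air block's
- seal (a point): Middle of the sprung rubber seal in the bore, 12 mm below the mouth. Passing it and sliding on takes about 3 to 12 N all the way. The stop beyond has a stiff rubber buffer (12 N per mm), so there the push climbs steeply: press to some 8 N above the drag, then let go; the seal holds the tube. The tube must not press on the stop with more than 15 N
- cock (a joint): Angle of the cock's lever: 0 (to about 0.15 at the start) shut, leaning to the air block's -x side; 1.0 fully open, leaning to its +x side. It stays where it is left; about 1 N at the ball moves it
- plunger (a joint): How far the tube has pushed down the light check-valve plunger on the hidden stop, in m: 0 untouched, 0.005 when the tube is bottomed on the stop (the plunger's spring is under 0.4 N, less than the tube's weight, and cannot be felt). It rises again with the tube
- cock_tip (a point): Centre of the black ball, 26 mm wide, on the end of the cock's lever. The lever is 70 mm long from pivot to ball and swings about the air block's y axis; the pivot is 34 mm above the bench, at x = 0, y = +65 mm of the air block; the ball is then about 95 mm above the bench at either end of its swing and 104 mm midway
- cupping_bowl: White bowl, 84 mm across, 60 mm high, a bystander; origin at the centre of its underside
- sample_tin: Tin, 70 mm across, 100 mm high, a bystander; origin at the centre of its underside
- tamper: Wooden tamper, 56 mm across, 74 mm high, a bystander; origin at the centre of its underside
Mind the look-alikes: they are no part of the job. There is more than one size of the part that bears tube_center; the job needs the smallest. There is more than one size of the air_block; the job needs the smaller.

How it is judged (in metres and radians):
On the way, in this order (a step that is already met when the one before it is completed fails the run):
1. the tube is bottomed: its foot holds the check valve inside the port open by more than 3.5 of its 5 mm and presses on the stop with more than 4 N (horizontal distance between tube_foot and port_mouth below 0.003 m and angle between tube_foot's own z axis and vertical below 0.1 rad and z of tube_foot in the frame of port_mouth below -0.02 m and value of joint plunger above 0.0035 m and contact force between tube and plunger above 4 N), for 0.1 s.
2. the cock lever is swung fully open while the tube stays home (horizontal distance between tube_foot and port_mouth below 0.003 m and angle between tube_foot's own z axis and vertical below 0.1 rad and z of tube_foot in the frame of port_mouth below -0.02 m and value of joint plunger above 0.0035 m and value of joint cock above 0.88 rad), for 0.1 s.
At the end, for the whole second after the job is handed in: The tube stands in the port with its foot on the stop inside (its foot more than 20 mm deep, within 3 mm of the port's axis, the check valve held open by more than 3.5 of its 5 mm), tilted less than 0.1 rad, at rest and released, and the cock lever stands at 0.88 rad or more (all of step 2 and linear speed of tube below 0.02 m/s); the robot touches nothing.
It fails at once if the tube presses on the stop inside the port with more than 15 N (contact force between tube and plunger above 15 N).
It fails at once if a bystander is moved by more than 20 mm (distance of any of cupping_bowl, sample_tin, tamper from where it was at the start of the episode above 0.02 m).
It also fails if it takes over 48 s, if anything falls off the work surface, if the arm or the gripper's body presses on something with over 40 N, if the wrist force passes 120 N, or if a joint passes its speed limit or range.

ROBOT

A 7-joint arm with a two-finger parallel gripper is mounted at the origin on the work surface. World frame = base frame: x ahead of the robot, y to its left, z up, the work surface at z = 0. Lengths are in m, angles in degrees, forces in N, time in s.
With the tool pointing down it reaches from about 0.425 to 0.875 m from the base axis. Payload 4.7 kg.
Tool frame: the origin (TCP) lies at the very end of the fingers, on their centre line; the grasp point (between the pads) lies env.tcp_to_grasp behind it (env.tcp_to_grasp is the distance from the TCP to the grasp point, in m); z points along the fingers, x is the direction in which the jaws open and shut, and the axes are right-handed (so a half turn about z gives the same grasp; the last joint's range is limited). The gripper opens to 87 mm and grips with 3 to 60 N. Pads are 19 mm wide; open, the fingers measure 117 mm over their backs; the gripper's body (75 mm by 190 mm) begins 51 mm behind the grasp point.
Start: joints at [-65.942, 18.392, -4.016, 83.108, 1.295, 78.541, -3.26], TCP at [0.257, 0.597, 0.223] pointing down, gripper open.
Joint ranges: [-163.93, 163.93], [-17.29, 119.83], [-79.2, 71.16], [3.27, 140.29], [-89.18, 269.18], [5.43, 117.66], [-154.24, 154.24]. Speed limits (degrees/s): [147.25, 147.25, 180, 180, 180, 180, 180].

INTERFACE

Orientations are given as [roll, pitch, yaw] about the fixed x, y, z axes, in that order (R = Rz(yaw) Ry(pitch) Rx(roll)).
In Python, from cell import env gives the robot as it stands. The module is installed in compiled form; this text tells all that it offers.
- The arm moves only by the tool send_rows, never from a script. Its argument "steps" is a list of rows, each a list of 3 entries, a list of its own where there are three numbers: the shift along the tool's x, y, z in m, then the turn, a rotation vector about the tool's x, y, z in rad, then the finger opening in m, from 0 to 0.087. A call has exactly 5 rows; each row is the pose to reach, as a shift and turn from the pose commanded when the call began, along the tool's axes at that moment; what a row does not reach only later rows make up. A row lasts 1/12 s, in which the tool goes at most 41.7 mm and 7.16 degrees, less where a joint would pass 70% of its speed; a pose out of reach is approached as far as the arm can. A call with a gripper value outside its range is refused whole. The fingers move at their own pace and stop on an object; "grip_force" is the grip in N (left out, the last holds). Time passes only in rows, so rows that repeat a pose let the fingers close, or fill a call up. It gives the time, the measured TCP pose, the force and the opening at its end, in the units of the state.
- env.get_obs(): the state, without advancing time (a new reading comes with each control period).
- env.read_camera(name): name is "side" or "top" or "wrist"; returns a dict with "pixels" (384x512x3 uint8, red, green, blue), "fx", "fy", "cx", "cy" (pixels), "position" and "rotation" of the camera in the world. Camera axes: x right, y up, looking along -z (the intrinsics and any distortion apply to the point x, -y, -z); pixel columns grow to the right and rows downward; lengths in m; the calibration is good to about 2 mm. A picture is of the moment at which its call begins. There is no depth.
- env.sign_off(): hands the job in, once; it reports no verdict.
The state is a dict: "time_s": time; "qpos": joint angles; "joint_velocities": joint speeds; "effort": joint torques, N m; "tool_pos": TCP position; "tool_rot": TCP orientation; "force": force on the tool from outside, world axes, zero at the start; "wrist_torque": the same for the moment, N m; "grip_width": finger opening in m.
Only numpy, scipy, OpenCV 4.12 (cv2) and the standard library are available. Lean on these libraries where they do the work, as an engineer would, in place of code of your own. Each camera call takes 0.05 s, during which the arm holds its last target.

## Working session

There is one attempt and no reset: what is moved stays moved. The work goes in short steps, Python scripts to look and compute and a tool call to move; the robot and the scene stay as the last step left them, time stands still between calls to the robot, and variables do not carry over. Pictures are saved under pics/ and viewed, and the job is handed in when it is done.

Besides the shell and the picture viewer there is one more tool, called after "Call:" as name([rows], argument=value, ...), one row to a line, values as JSON. send_rows: Moves the arm, as the interface text tells. Its arguments: {"type":"object","properties":{"steps":{"type":"array"},"grip_force":{"type":"number"}},"required":["steps"]}

```bash
mkdir -p pics; python3 - <<'E'
from cell import env
import cv2,pickle
print(env.get_obs(), env.tcp_to_grasp)
for n in ["side","top","wrist"]:
    d=env.read_camera(n); pickle.dump(d,open(f"{n}0.pkl","wb"))
    cv2.imwrite(f"pics/{n}0.png",d["pixels"][:,:,::-1])
    print(n,{k:v for k,v in d.items() if k!="pixels"})
E
```

```text
{'time_s': 0.0, 'qpos': array([-65.94162786,  18.43730318,  -4.01752247,  83.17275881,
         1.29506691,  78.53778379,  -3.26096313]), 'joint_velocities': array([ 0.1240099 ,  0.00522247, -0.05985726, -0.04736287, -0.06610909,
       -0.02553472,  0.12615638]), 'effort': array([-5.08877019e-04, -4.91285527e+01, -4.04332392e-01, -3.12533212e+01,
       -6.39488082e-02,  4.37767943e-02,  1.79904182e-04]), 'tool_pos': array([0.25641049, 0.5967256 , 0.22150043]), 'tool_rot': array([1.79995057e+02, 1.02597995e-01, 6.67522651e+01]), 'force': array([ 0.0087264 , -0.1684798 , -0.66120948]), 'wrist_torque': array([ 0.02686605, -0.00632621, -0.03976676]), 'grip_width': 0.08711440715669075} 0.0187
side {'fx': 365.2720366871482, 'fy': 365.2720366871482, 'cx': 258.2226257011784, 'cy': 191.72919783823158, 'position': array([ 0.3778599 , -0.4780629 ,  0.67136601]), 'rotation': array([ 39.99290541,   0.84746903, -16.71366492])}
top {'fx': 456.10605950835026, 'fy': 456.10605950835026, 'cx': 257.4082382947277, 'cy': 181.460224526366, 'position': array([ 0.4275447 , -0.0029954 ,  1.13484482]), 'rotation': array([  4.95506343,  -0.8723948 , -89.0634271 ])}
wrist {'fx': 325.88548764490014, 'fy': 325.88548764490014, 'cx': 255.6695272104195, 'cy': 191.9539635930267, 'position': array([0.19648693, 0.62345673, 0.38461598]), 'rotation': array([-14.05502238,   0.14788522,  66.76471134])}
```

View pics/side0.png

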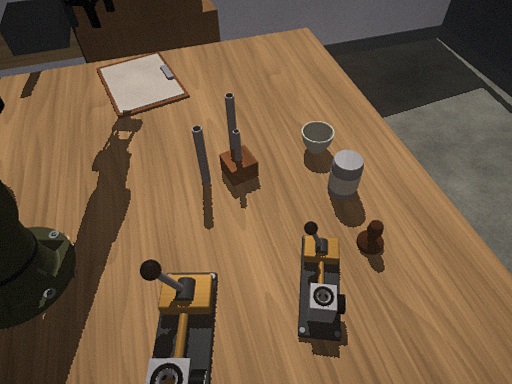

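View pics/top0.png

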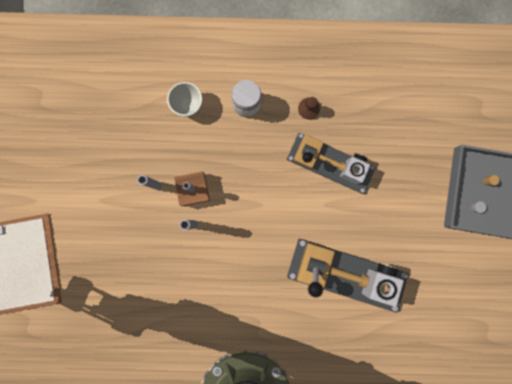

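View pics/wrist0.png

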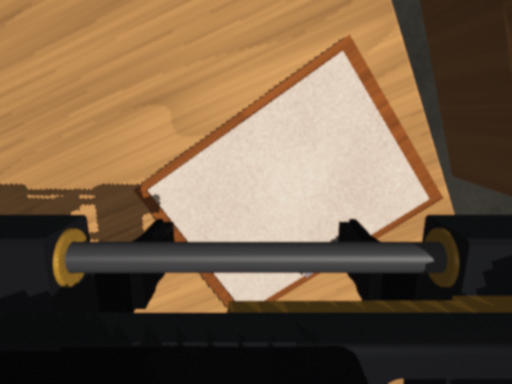

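The side view shows the stand at (238,165) with the short tube in it, its top at (236,130). Long look-alike tubes stand at (198,130) and (230,97). In the top view the small air block is around (332,163) and the large one around (350,275). Next I'll zoom in.

```bash
cat > h.py <<'E'
import numpy as np,pickle,cv2
from scipy.spatial.transform import Rotation as Ro
def load(n): return pickle.load(open(n+".pkl","rb"))
def rot(d): return Ro.from_euler('xyz',d["rotation"],degrees=True).as_matrix()
def ray(d,u,v):
    c=np.array([(u-d["cx"])/d["fx"],-(v-d["cy"])/d["fy"],-1.]); r=rot(d)@c
    return d["position"],r/np.linalg.norm(r)
def plane(d,u,v,z):
    p,r=ray(d,u,v); return p+r*(z-p[2])/r[2]
def proj(d,P):
    c=rot(d).T@(np.array(P)-d["position"]); return np.array([d["cx"]+d["fx"]*c[0]/-c[2], d["cy"]-d["fy"]*c[1]/-c[2]])
def tri(*obs):
    A=np.zeros((3,3));b=np.zeros(3)
    for d,u,v in obs:
        p,r=ray(d,u,v);M=np.eye(3)-np.outer(r,r);A+=M;b+=M@p
    return np.linalg.solve(A,b)
E
python3 - <<'E'
from h import *
t=load("top0");s=load("side0")
def crop(d,x0,y0,w,h,k,f): cv2.imwrite(f,cv2.resize(d["pixels"][y0:y0+h,x0:x0+w,::-1],None,fx=k,fy=k,interpolation=cv2.INTER_CUBIC))
crop(t,125,155,130,90,6,"pics/t_tube.png")
crop(t,280,125,110,75,7,"pics/t_block.png")
crop(s,180,80,100,110,5,"pics/s_tube.png")
crop(s,285,210,110,135,4,"pics/s_block.png")
print("tube",plane(t,187,187,.134),plane(s,236,131,.134),tri((t,187,187),(s,236,131)))
print("others",tri((t,143,180),(s,230,97)),tri((t,185,225),(s,198,129)))
print("port",plane(t,357,168.5,.07),plane(s,323,296,.07),tri((t,357,168.5),(s,323,296)))
print("ball",tri((t,307,156),(s,311,229)))
E
```

```text
tube [0.49962754 0.13754795 0.134     ] [0.50345617 0.14055174 0.134     ] [0.50101799 0.13682356 0.13738412]
others [0.51203085 0.2271847  0.16348976] [0.41884251 0.13470031 0.16599022]
port [ 0.55493857 -0.25196068  0.07      ] [ 0.5536476  -0.25123304  0.07      ] [ 0.55418048 -0.2516017   0.07059896]
ball [ 0.57830033 -0.13049491  0.09470838]
```

```bash
cd pics; ls
```

```text
s_block.png
s_tube.png
side0.png
t_block.png
t_tube.png
top0.png
wrist0.png
```

View pics/t_tube.png

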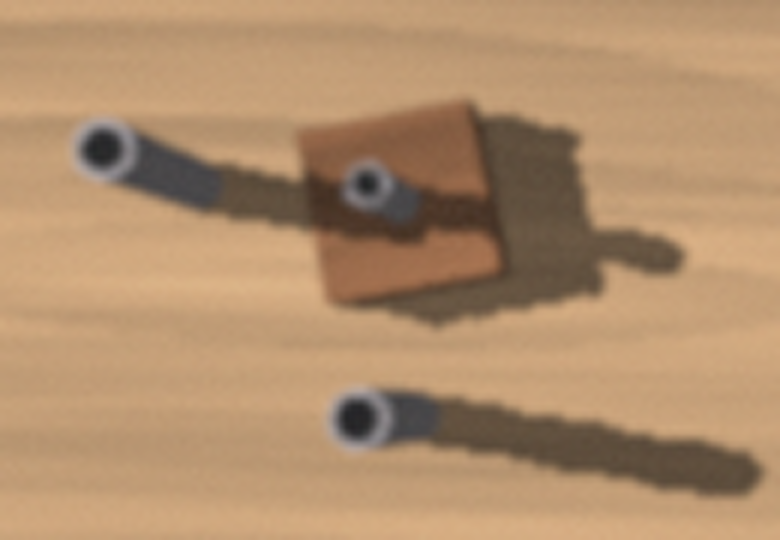

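View pics/t_block.png

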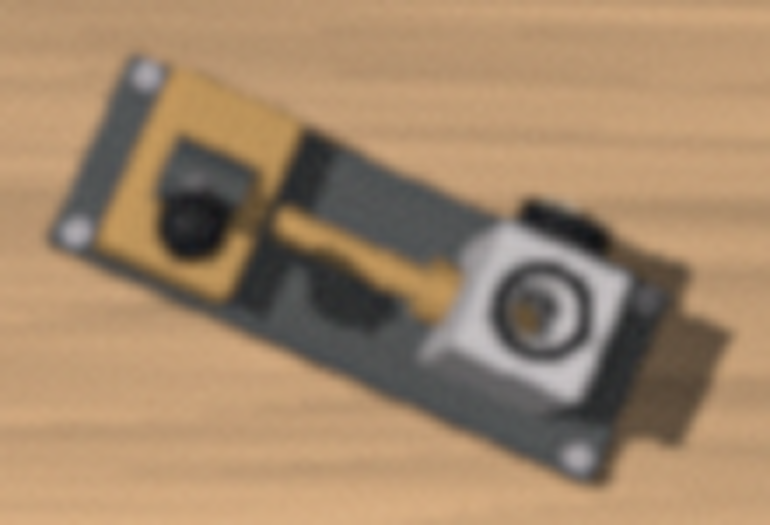

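View pics/s_tube.png

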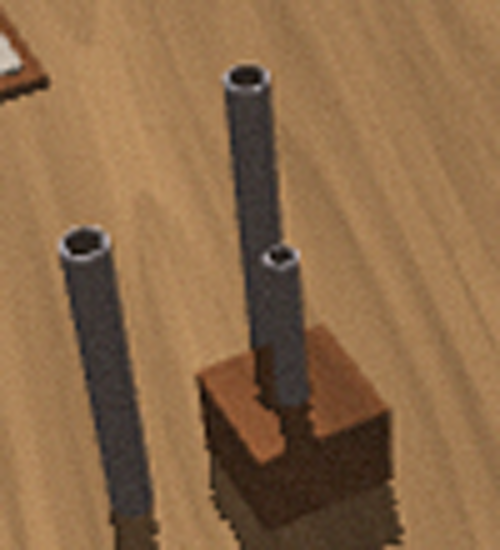

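View pics/s_block.png

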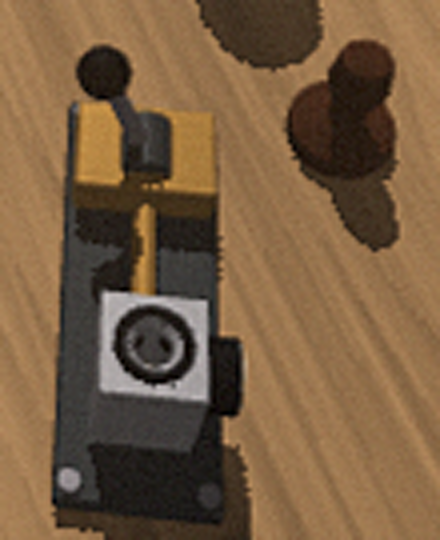

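```bash
python3 - <<'E'
from h import *
t=load("top0");s=load("side0")
print("tube",plane(t,185.6,185.25,.134),plane(s,235.8,131,.134),tri((t,185.6,185.25),(s,235.8,131)))
# stand corners top face z=.05 (crop coords)
c=[plane(t,(x+.5)/6-.5+125,(y+.5)/6-.5+155,.05) for x,y in [(302,131),(466,101),(500,270),(335,301)]]
print("stand",np.mean(c,0))
c=[plane(s,(x+.5)/5-.5+180,(y+.5)/5-.5+80,.05) for x,y in [(200,378),(324,326),(389,410),(265,463)]]
print("stand side",np.mean(c,0))
p1=plane(t,356.86,168.86,.07);p2=plane(s,323.1,295.6,.07)
print("port",p1,p2)
sc=[plane(t,(x+.5)/7-.5+280,(y+.5)/7-.5+125,.014) for x,y in [(146,75),(77,233),(578,457),(650,295)]]
print(np.round(sc,3))
a=np.array(sc);y=a[:2].mean(0)-a[2:].mean(0);print("yaw y",np.degrees(np.arctan2(y[1],y[0])),np.linalg.norm(y)," center",a.mean(0))
x=a[0]-a[1];x2=a[3]-a[2];print([np.degrees(np.arctan2(v[1],v[0])) for v in (x,x2)])
print("ball",tri((t,(193.5)/7-.5+280,(223)/7-.5+125),(s,103.5/4-.5+285,72.5/4-.5+210)))
print("tin,tamper,bowl",plane(t,247,93,.1),plane(t,310,106,.074),plane(t,185,99,.06))
E
```

```text
tube [0.50342578 0.14072917 0.134     ] [0.50302968 0.14068788 0.134     ] [0.5032419  0.14076973 0.13391337]
stand [0.50346749 0.13887393 0.05      ]
stand side [0.5039924  0.13903445 0.05      ]
port [ 0.55407853 -0.25162739  0.07      ] [ 0.5541014  -0.25060999  0.07      ]
[[ 0.642 -0.124  0.014]
 [ 0.585 -0.1    0.014]
 [ 0.509 -0.278  0.014]
 [ 0.567 -0.304  0.014]]
yaw y 66.96180850213943 0.19429381394252188  center [ 0.57578749 -0.20119041  0.014     ]
[np.float64(-22.79072187809559), np.float64(-23.99162881648828)]
ball [ 0.57671104 -0.13021172  0.09960658]
tin,tamper,bowl [0.72268929 0.01017867 0.1       ] [ 0.70170734 -0.1395056   0.074     ] [0.71633975 0.15899449 0.06      ]
```

```bash
cat >> h.py <<'E'
def go(x,y,z,yaw):
    from cell import env
    o=env.get_obs(); R=Ro.from_euler('xyz',o["tool_rot"],degrees=True); T=Ro.from_euler('xyz',[180,0,yaw],degrees=True)
    sh=R.inv().apply(np.array([x,y,z])-o["tool_pos"]); rv=(R.inv()*T).as_rotvec()
    print("t",round(o["time_s"],2),"pos",np.round(o["tool_pos"],4),"rot",np.round(o["tool_rot"],2),"F",np.round(o["force"],2),"w",round(o["grip_width"],4))
    print("shift",np.round(sh,4),"turn",np.round(rv,4)); return sh,rv
E
python3 -c "
from h import *
go(.503,.14,.222,-50)"
```

```text
t 0.15 pos [0.2565 0.5968 0.2217] rot [1.7999e+02 9.0000e-02 6.6750e+01] F [-0.26  0.46  0.45] w 0.087
shift [-3.224e-01  4.068e-01  2.000e-04] turn [1.6000e-03 8.0000e-04 2.0377e+00]
```

Call:
send_rows([
  [[-0.018, 0.0226, 0], [0, 0, 0.113], 0.05],
  [[-0.036, 0.0452, 0], [0, 0, 0.226], 0.05],
  [[-0.054, 0.068, 0], [0, 0, 0.339], 0.05],
  [[-0.072, 0.09, 0], [0, 0, 0.452], 0.05],
  [[-0.09, 0.113, 0], [0, 0, 0.565], 0.05],
], grip_force=20)

```text
time_s: 0.57
tool_pos: [0.3251, 0.4686, 0.2222]
tool_rot: [180.0, 0.0, 34.1]
force: [0.3, 0.8, 0.4]
grip_width: 0.0615
```

```bash
python3 -c "
from h import *
go(.503,.14,.222,-50)"
```

```text
t 0.57 pos [0.3251 0.4686 0.2222] rot [1.7999e+02 3.0000e-02 3.4080e+01] F [0.35 0.85 0.38] w 0.0615
shift [-3.680e-02  3.718e-01  3.000e-04] turn [5.0000e-04 4.0000e-04 1.4674e+00]
```

Call:
send_rows([
  [[-0.003, 0.029, 0], [0, 0, 0.113], 0.05],
  [[-0.006, 0.058, 0], [0, 0, 0.226], 0.05],
  [[-0.009, 0.087, 0], [0, 0, 0.339], 0.05],
  [[-0.012, 0.116, 0], [0, 0, 0.452], 0.05],
  [[-0.015, 0.145, 0], [0, 0, 0.565], 0.05],
])

```text
time_s: 0.98
tool_pos: [0.3947, 0.3403, 0.2224]
tool_rot: [180.0, 0.0, 1.7]
force: [-0.1, 1.0, -0.6]
grip_width: 0.0502
```

```bash
python3 -c "
from h import *
go(.503,.14,.222,-50)"
```

```text
t 0.98 pos [0.3947 0.3403 0.2224] rot [1.80e+02 1.00e-02 1.69e+00] F [-0.12  1.02 -0.64] w 0.0502
shift [0.1023 0.2034 0.0004] turn [2.000e-04 2.000e-04 9.022e-01]
```

Call:
send_rows([
  [[0.013, 0.026, 0], [0, 0, 0.113], 0.05],
  [[0.026, 0.052, 0], [0, 0, 0.226], 0.05],
  [[0.039, 0.078, 0], [0, 0, 0.339], 0.05],
  [[0.052, 0.104, 0], [0, 0, 0.452], 0.05],
  [[0.065, 0.13, 0], [0, 0, 0.565], 0.05],
])

```text
time_s: 1.4
tool_pos: [0.4642, 0.2127, 0.2225]
tool_rot: [-180.0, 0.0, -30.7]
force: [-0.2, 0.5, 0.3]
grip_width: 0.0501
```

```bash
python3 -c "
from h import *
go(.503,.14,.222,-50)"
```

```text
t 1.4 pos [0.4642 0.2127 0.2225] rot [-1.800e+02  1.000e-02 -3.068e+01] F [-0.24  0.48  0.27] w 0.0501
shift [0.0704 0.0427 0.0004] turn [0.000e+00 2.000e-04 3.371e-01]
```

Call:
send_rows([
  [[0.02, 0.012, 0], [0, 0, 0.09], 0.05],
  [[0.04, 0.024, 0], [0, 0, 0.18], 0.05],
  [[0.06, 0.036, 0], [0, 0, 0.26], 0.05],
  [[0.0704, 0.0427, 0], [0, 0, 0.337], 0.05],
  [[0.0704, 0.0427, 0], [0, 0, 0.337], 0.05],
])

```text
time_s: 1.82
tool_pos: [0.5043, 0.1379, 0.2225]
tool_rot: [180.0, -0.1, -50.1]
force: [0.4, -0.3, -0.1]
grip_width: 0.0498
```

```bash
python3 - <<'E'
from h import *
from cell import env
d=env.read_camera("wrist");pickle.dump(d,open("wrist1.pkl","wb"));cv2.imwrite("pics/wrist1.png",d["pixels"][:,:,::-1])
go(.503,.14,.222,-50)
print(proj(d,[.5032,.1407,.134]),d["position"],d["rotation"])
E
```

```text
t 1.87 pos [0.5033 0.1403 0.2224] rot [ 1.7998e+02  1.0000e-02 -4.9770e+01] F [-0.4   0.73 -0.07] w 0.05
shift [0.     0.0005 0.0004] turn [0.0003 0.0001 0.0039]
[251.79219328 194.95179153] [0.55563649 0.18089851 0.38551653] [-14.17930236  -0.06898163 -50.10485756]
```

View pics/wrist1.png

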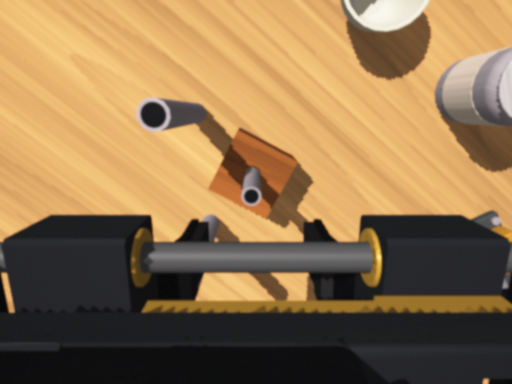

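The wrist view shows the tube's top at (251,195), and my estimate projects to (252,195), so they agree. Descending now.

Call:
send_rows([
  [[0, 0, 0.035], [0, 0, 0], 0.05],
  [[0, 0, 0.07], [0, 0, 0], 0.05],
  [[0, 0, 0.1], [0, 0, 0], 0.05],
  [[0, 0, 0.125], [0, 0, 0], 0.05],
  [[0, 0, 0.139], [0, 0, 0], 0.05],
])

```text
time_s: 2.28
tool_pos: [0.5, 0.143, 0.0801]
tool_rot: [179.7, 0.1, -49.4]
force: [-0.2, 0.6, -0.1]
grip_width: 0.05
```

Call:
send_rows([
  [[0, 0, 0], [0, 0, 0], 0.05],
  [[0, 0, 0], [0, 0, 0], 0.0],
  [[0, 0, 0], [0, 0, 0], 0.0],
  [[0, 0, 0], [0, 0, 0], 0.0],
  [[0, 0, 0], [0, 0, 0], 0.0],
], grip_force=30)

```text
time_s: 2.7
tool_pos: [0.504, 0.1424, 0.085]
tool_rot: [-179.8, -0.0, -49.6]
force: [0.5, 0.5, 0.3]
grip_width: 0.031
```

Call:
send_rows([
  [[0, 0, 0], [0, 0, 0], 0.0],
  [[0, 0, 0], [0, 0, 0], 0.0],
  [[0, 0, 0], [0, 0, 0], 0.0],
  [[0, 0, 0], [0, 0, 0], 0.0],
  [[0, 0, 0], [0, 0, 0], 0.0],
], grip_force=30)

```text
time_s: 3.12
tool_pos: [0.5035, 0.1418, 0.0841]
tool_rot: [-179.9, -0.0, -49.7]
force: [-1.6, 0.1, 3.5]
grip_width: 0.0153
```

```bash
python3 - <<'E'
from h import *
from cell import env
d=env.read_camera("wrist");pickle.dump(d,open("wrist2.pkl","wb"));cv2.imwrite("pics/wrist2.png",d["pixels"][:,:,::-1])
d=env.read_camera("side");pickle.dump(d,open("side2.pkl","wb"));cv2.imwrite("pics/side2.png",d["pixels"][:,:,::-1])
go(.503,.14,.222,-50)
E
```

```text
t 3.22 pos [0.5036 0.1418 0.0841] rot [-1.7994e+02 -2.0000e-02 -4.9680e+01] F [ 0.44 -0.85  5.1 ] w 0.0152
shift [ 0.0011  0.0015 -0.1379] turn [-0.001  -0.0003  0.0056]
```

View pics/wrist2.png

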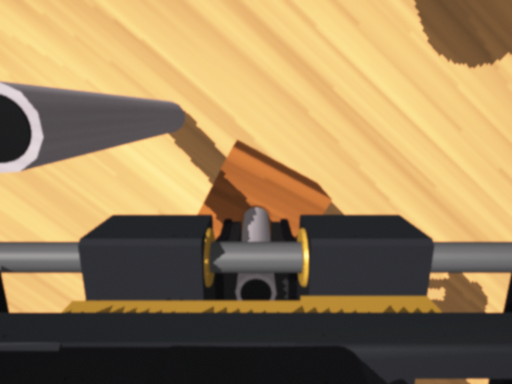

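View pics/side2.png

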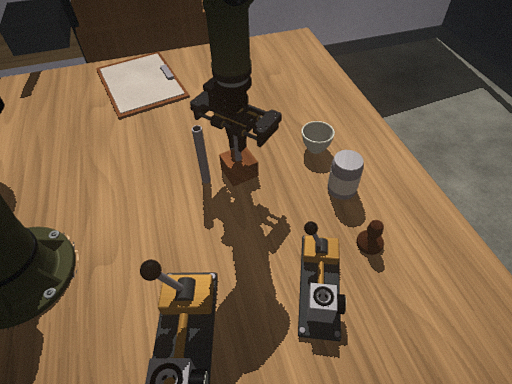

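Grasp is confirmed: width is 15.2 mm and the tube's top sits at (257,290), between the pads. Lifting straight up.

Call:
send_rows([
  [[0, 0, -0.01], [0, 0, 0], 0.0],
  [[0, 0, -0.03], [0, 0, 0], 0.0],
  [[0, 0, -0.06], [0, 0, 0], 0.0],
  [[0, 0, -0.1], [0, 0, 0], 0.0],
  [[0, 0, -0.14], [0, 0, 0], 0.0],
])

```text
time_s: 3.63
tool_pos: [0.5017, 0.1411, 0.2244]
tool_rot: [179.8, 0.0, -49.7]
force: [1.8, 1.0, -1.2]
grip_width: 0.0152
```

```bash
python3 -c "
from h import *
go(.554,-.251,.222,-23)"
```

```text
t 3.63 pos [0.5017 0.1411 0.2244] rot [ 1.7983e+02  5.0000e-02 -4.9690e+01] F [ 1.78  0.96 -1.17] w 0.0152
shift [0.3329 0.2138 0.0028] turn [ 0.0028  0.0015 -0.4658]
```

Call:
send_rows([
  [[0.015, 0.01, 0], [0, 0, -0.02], 0.0],
  [[0.043, 0.028, 0], [0, 0, -0.06], 0.0],
  [[0.072, 0.046, 0], [0, 0, -0.1], 0.0],
  [[0.1, 0.064, 0], [0, 0, -0.14], 0.0],
  [[0.13, 0.083, 0], [0, 0, -0.18], 0.0],
])

```text
time_s: 4.05
tool_pos: [0.5233, -0.0121, 0.2238]
tool_rot: [-180.0, 0.1, -39.2]
force: [1.0, -0.2, 0.0]
grip_width: 0.0152
```

```bash
python3 -c "
from h import *
go(.554,-.251,.222,-23)"
```

```text
t 4.05 pos [ 0.5233 -0.0121  0.2238] rot [-1.7999e+02  5.0000e-02 -3.9180e+01] F [ 0.99 -0.17  0.02] w 0.0152
shift [0.1747 0.1658 0.0016] turn [-2.000e-04  9.000e-04 -2.825e-01]
```

Call:
send_rows([
  [[0.023, 0.022, 0], [0, 0, -0.04], 0.0],
  [[0.046, 0.044, 0], [0, 0, -0.08], 0.0],
  [[0.07, 0.066, 0], [0, 0, -0.12], 0.0],
  [[0.093, 0.088, 0], [0, 0, -0.16], 0.0],
  [[0.117, 0.111, 0], [0, 0, -0.2], 0.0],
])

```text
time_s: 4.47
tool_pos: [0.5435, -0.172, 0.2237]
tool_rot: [-180.0, 0.1, -27.8]
force: [0.7, -0.1, -1.2]
grip_width: 0.0155
```

```bash
python3 -c "
from h import *
go(.554,-.251,.222,-23)"
```

```text
t 4.47 pos [ 0.5435 -0.172   0.2237] rot [-1.7997e+02  6.0000e-02 -2.7750e+01] F [ 0.71 -0.1  -1.22] w 0.0155
shift [0.046  0.065  0.0016] turn [-0.0006  0.001  -0.0829]
```

Call:
send_rows([
  [[0.016, 0.022, 0], [0, 0, -0.03], 0.0],
  [[0.03, 0.042, 0], [0, 0, -0.06], 0.0],
  [[0.041, 0.058, 0], [0, 0, -0.083], 0.0],
  [[0.046, 0.065, 0], [0, 0, -0.083], 0.0],
  [[0.046, 0.065, 0], [0, 0, -0.083], 0.0],
])

```text
time_s: 4.88
tool_pos: [0.5533, -0.2524, 0.2234]
tool_rot: [179.9, 0.0, -23.4]
force: [-0.5, -0.0, -0.4]
grip_width: 0.0152
```

Call:
send_rows([
  [[0, 0, 0.01], [0, 0, 0], 0.0],
  [[0, 0, 0.03], [0, 0, 0], 0.0],
  [[0, 0, 0.05], [0, 0, 0], 0.0],
  [[0, 0, 0.055], [0, 0, 0], 0.0],
  [[0, 0, 0.055], [0, 0, 0], 0.0],
])

```text
time_s: 5.3
tool_pos: [0.5533, -0.2473, 0.1663]
tool_rot: [-180.0, 0.3, -23.0]
force: [0.1, -0.2, 0.8]
grip_width: 0.0152
```

```bash
python3 - <<'E'
from h import *
from cell import env
for n in ["wrist","side","top"]:
    d=env.read_camera(n);pickle.dump(d,open(n+"3.pkl","wb"));cv2.imwrite(f"pics/{n}3.png",d["pixels"][:,:,::-1])
    P=proj(d,[.5541,-.2512,.07]);print(n,P)
    if n!="wrist":
        x,y=int(P[0])-40,int(P[1])-75; cv2.imwrite(f"pics/{n}3c.png",cv2.resize(d["pixels"][y:y+100,x:x+100,::-1],None,fx=6,fy=6,interpolation=cv2.INTER_CUBIC)); print(x,y)
go(.554,-.251,.167,-23)
E
```

```text
wrist [258.5979323  197.58198582]
side [323.23484852 295.90965125]
283 220
top [356.67925264 168.84768783]
316 93
t 5.45 pos [ 0.555  -0.2496  0.1696] rot [-1.7997e+02 -9.0000e-02 -2.3090e+01] F [ 0.23 -1.09 -1.07] w 0.0152
shift [-0.0004  0.0017  0.0026] turn [-0.0006 -0.0015 -0.0016]
```

View pics/wrist3.png

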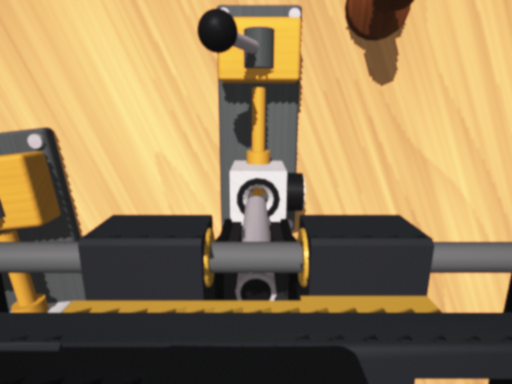

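View pics/side3c.png

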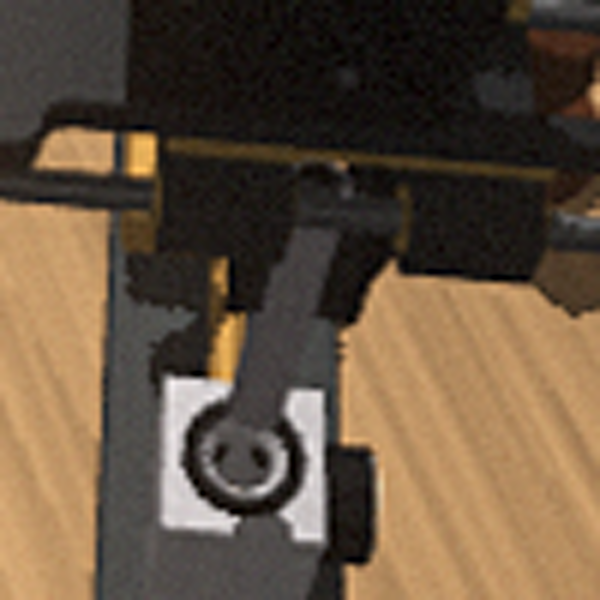

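View pics/top3c.png

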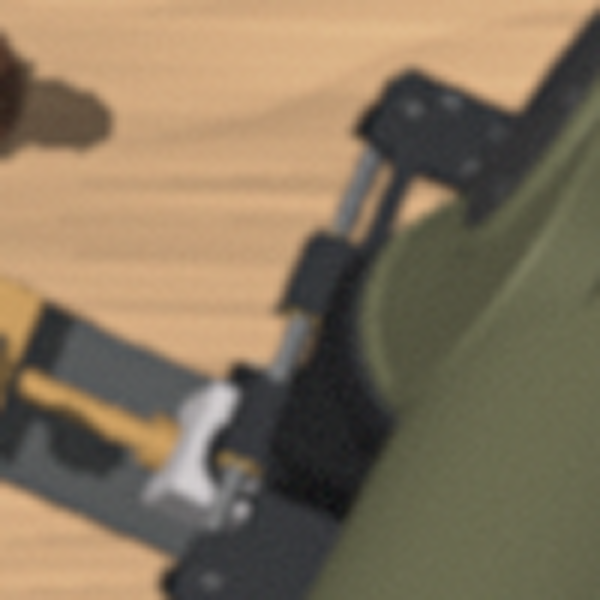

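```bash
python3 - <<'E'
from h import *
s=load("side3");w=load("wrist3")
def crop(d,x0,y0,ww,h,k,f):
    im=d["pixels"][y0:y0+h,x0:x0+ww,::-1].astype(float); im=255*(np.clip(im/255,0,1))**0.6
    cv2.imwrite(f,cv2.resize(im.astype(np.uint8),None,fx=k,fy=k,interpolation=cv2.INTER_CUBIC))
crop(s,300,240,50,70,8,"pics/s3z.png"); crop(w,215,150,90,155,3.8,"pics/w3z.png")
for z in (.1,.12,.14,.16):
    p=proj(s,[.555,-.2505,z]); q=proj(w,[.555,-.2505,z]); print(z,p,(p-[300,240]+.5)*8-.5,q)
E
```

```text
0.1 [325.75393204 287.75052946] [209.53145629 385.50423565] [259.49685237 206.90873612]
0.12 [327.31382652 282.32376312] [222.01061217 342.09010498] [259.67780311 215.44756415]
0.14 [328.95631844 276.60964595] [235.15054754 296.37716756] [259.8937704  225.63877732]
0.16 [330.6881466  270.58473412] [249.00517278 248.17787295] [260.15600736 238.0133958 ]
```

View pics/s3z.png

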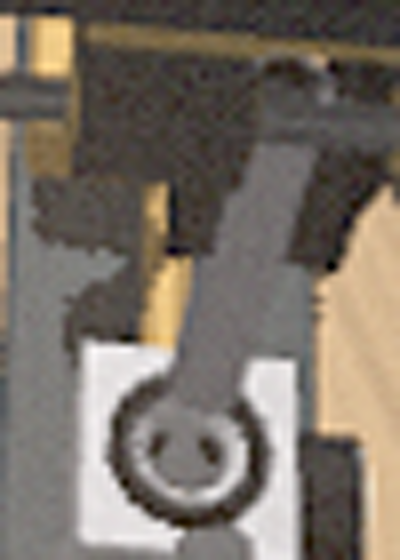

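View pics/w3z.png

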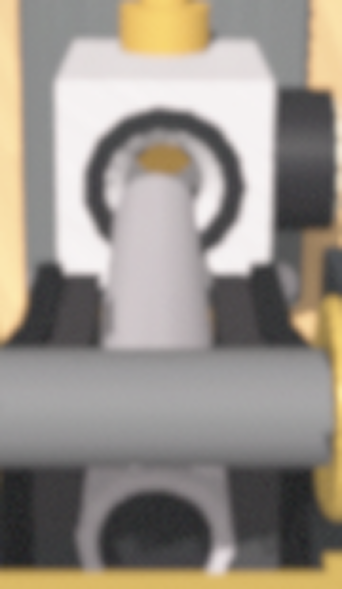

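Call:
send_rows([
  [[0, 0, 0], [0, 0, 0], 0.0],
  [[0, 0, 0], [0, 0, 0], 0.0],
  [[0, 0, 0], [0, 0, 0], 0.0],
  [[0, 0, 0], [0, 0, 0], 0.0],
  [[0, 0, 0], [0, 0, 0], 0.0],
])

```text
time_s: 5.87
tool_pos: [0.5543, -0.2502, 0.1688]
tool_rot: [-180.0, -0.0, -23.2]
force: [-0.0, 0.2, -0.4]
grip_width: 0.0151
```

```bash
python3 - <<'E'
from h import *
from cell import env
print([np.round(env.get_obs()["tool_pos"],4)])
for n in ["wrist","side"]:
    d=env.read_camera(n);pickle.dump(d,open(n+"4.pkl","wb"))
    o=env.get_obs();T=o["tool_pos"];print(n,np.round(T,4),np.round(o["tool_rot"],2))
    im=d["pixels"][:,:,::-1].astype(float); im=(255*(im/255)**0.6).astype(np.uint8)
    if n=="wrist": x0,y0,w,h,k=205,175,105,135,5.5
    else: x0,y0,w,h,k=295,235,70,75,8
    cv2.imwrite(f"pics/{n}4.png",cv2.resize(im[y0:y0+h,x0:x0+w],None,fx=k,fy=k,interpolation=cv2.INTER_CUBIC))
    for dz in (-.069,-.03,.0,.02,.051):
        p=proj(d,T+[0,0,dz]); print(dz,np.round(p,1),np.round((p-[x0,y0]+.5)*k-.5))
    print(d["position"],d["rotation"])
E
```

```text
[array([ 0.5543, -0.2502,  0.1688])]
wrist [ 0.5543 -0.2502  0.1687] [-1.7999e+02 -1.0000e-02 -2.3160e+01]
-0.069 [255.  202.8] [278. 155.]
-0.03 [254.9 220. ] [277. 250.]
0.0 [254.8 238.4] [276. 351.]
0.02 [254.7 254.4] [275. 439.]
0.051 [254.4 289.2] [274. 630.]
[ 0.58094956 -0.1890485   0.3318777 ] [-1.41268354e+01  1.46981423e-02 -2.31405269e+01]
side [ 0.5543 -0.2502  0.1687] [-1.7999e+02 -1.0000e-02 -2.3150e+01]
-0.069 [325.2 287.8] [245. 426.]
-0.03 [328.3 276.9] [270. 339.]
0.0 [330.9 267.8] [291. 266.]
0.02 [332.8 261.3] [306. 214.]
0.051 [335.9 250.4] [331. 127.]
[ 0.3778599  -0.4780629   0.67136601] [ 39.99290541   0.84746903 -16.71366492]
```

View pics/wrist4.png

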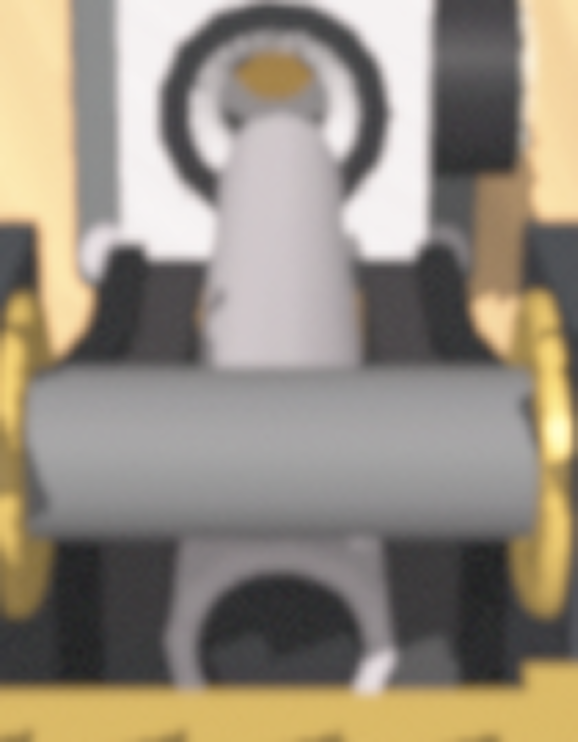

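View pics/side4.png

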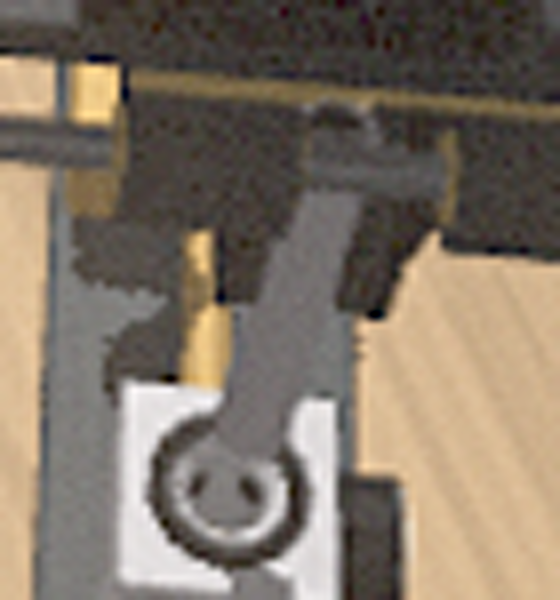

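Both views put the tube about 1 mm to the tool's +x side of the port axis, with no visible tilt. In the wrist crop the tube is at column 281 and the ring at 274. I'll correct that while descending to just above the mouth.

Call:
send_rows([
  [[-0.001, 0.0007, 0.005], [0, 0, 0], 0.0],
  [[-0.001, 0.0007, 0.013], [0, 0, 0], 0.0],
  [[-0.001, 0.0007, 0.02], [0, 0, 0], 0.0],
  [[-0.001, 0.0007, 0.024], [0, 0, 0], 0.0],
  [[-0.001, 0.0007, 0.024], [0, 0, 0], 0.0],
], grip_force=35)

```text
time_s: 6.38
tool_pos: [0.5521, -0.2498, 0.1428]
tool_rot: [180.0, 0.2, -23.1]
force: [0.0, -0.4, -0.6]
grip_width: 0.0154
```

Call:
send_rows([
  [[0, 0, 0], [0, 0, 0], 0.0],
  [[0, 0, 0.001], [0, 0, 0], 0.0],
  [[0, 0, 0.002], [0, 0, 0], 0.0],
  [[0, 0, 0.003], [0, 0, 0], 0.0],
  [[0, 0, 0.003], [0, 0, 0], 0.0],
])

```text
time_s: 6.8
tool_pos: [0.5531, -0.2503, 0.1415]
tool_rot: [-180.0, -0.0, -23.1]
force: [-0.4, 0.7, -1.0]
grip_width: 0.0152
```

```bash
python3 - <<'E'
from h import *
from cell import env
for n in ["wrist","side"]:
    d=env.read_camera(n);pickle.dump(d,open(n+"5.pkl","wb"))
    o=env.get_obs();T=o["tool_pos"];print(n,np.round(T,4),np.round(o["tool_rot"],2),np.round(o["force"],2))
    im=d["pixels"][:,:,::-1].astype(float); im=(255*(im/255)**0.6).astype(np.uint8)
    if n=="wrist": x0,y0,w,h,k=205,175,105,135,5.5
    else: x0,y0,w,h,k=295,235,70,75,8
    cv2.imwrite(f"pics/{n}5.png",cv2.resize(im[y0:y0+h,x0:x0+w],None,fx=k,fy=k,interpolation=cv2.INTER_CUBIC))
E
```

```text
wrist [ 0.5531 -0.2503  0.1416] [-1.7999e+02 -1.0000e-02 -2.3140e+01] [ 0.27 -0.34 -0.29]
side [ 0.5531 -0.2503  0.1416] [-1.7999e+02 -1.0000e-02 -2.3140e+01] [ 0.49  0.2  -1.41]
```

View pics/wrist5.png

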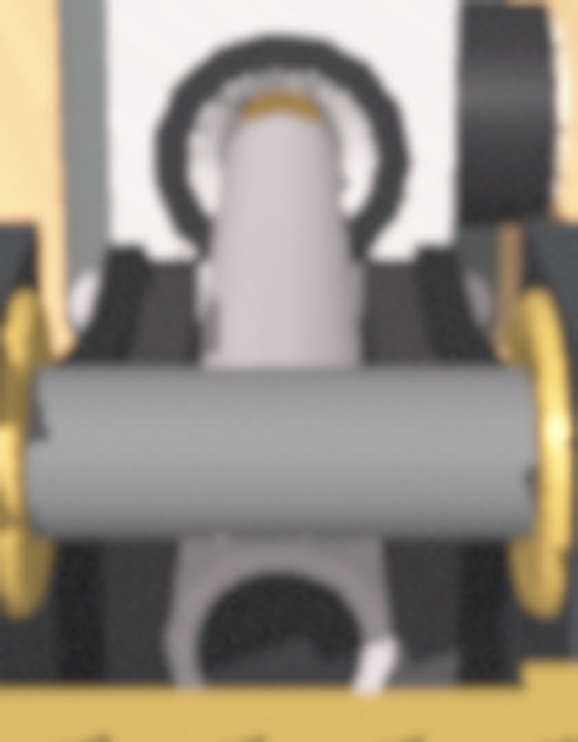

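View pics/side5.png

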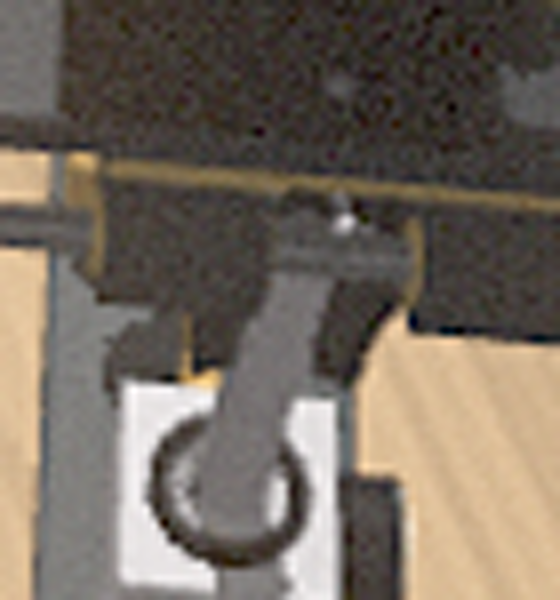

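Both views now show the tube centred in the ring: wrist crop 282 against 281.5, and in the side view within about 1 mm. Starting the insertion.

Call:
send_rows([
  [[0, 0, 0.002], [0, 0, 0], 0.0],
  [[0, 0, 0.004], [0, 0, 0], 0.0],
  [[0, 0, 0.006], [0, 0, 0], 0.0],
  [[0, 0, 0.008], [0, 0, 0], 0.0],
  [[0, 0, 0.01], [0, 0, 0], 0.0],
])

```text
time_s: 7.32
tool_pos: [0.553, -0.2503, 0.1313]
tool_rot: [-180.0, 0.0, -23.1]
force: [0.8, 0.0, -1.0]
grip_width: 0.0151
```

Call:
send_rows([
  [[0, 0, 0.002], [0, 0, 0], 0.0],
  [[0, 0, 0.004], [0, 0, 0], 0.0],
  [[0, 0, 0.006], [0, 0, 0], 0.0],
  [[0, 0, 0.008], [0, 0, 0], 0.0],
  [[0, 0, 0.01], [0, 0, 0], 0.0],
])

```text
time_s: 7.73
tool_pos: [0.5541, -0.2505, 0.1235]
tool_rot: [-179.9, -0.1, -23.1]
force: [-2.1, 1.6, 8.2]
grip_width: 0.0154
```

```bash
python3 -c "
from h import *
go(.5531,-.2503,.12,-23.15)"
```

```text
t 7.73 pos [ 0.5541 -0.2505  0.1235] rot [-1.7993e+02 -1.3000e-01 -2.3130e+01] F [-2.08  1.55  8.17] w 0.0154
shift [-0.001   0.0002  0.0035] turn [-0.0013 -0.0023  0.0003]
```

Call:
send_rows([
  [[0, 0, 0.0005], [0, 0, 0], 0.0],
  [[0, 0, 0.001], [0, 0, 0], 0.0],
  [[0, 0, 0.0015], [0, 0, 0], 0.0],
  [[0, 0, 0.002], [0, 0, 0], 0.0],
  [[0, 0, 0.002], [0, 0, 0], 0.0],
])

```text
time_s: 8.15
tool_pos: [0.554, -0.2505, 0.1208]
tool_rot: [-179.9, -0.1, -23.1]
force: [-1.4, -0.0, 5.4]
grip_width: 0.0153
```

Call:
send_rows([
  [[0, 0, 0.0002], [0, 0, 0], 0.0],
  [[0, 0, 0.0004], [0, 0, 0], 0.0],
  [[0, 0, 0.0006], [0, 0, 0], 0.0],
  [[0, 0, 0.0008], [0, 0, 0], 0.0],
  [[0, 0, 0.001], [0, 0, 0], 0.0],
])

```text
time_s: 8.57
tool_pos: [0.554, -0.2505, 0.12]
tool_rot: [-179.9, -0.1, -23.1]
force: [-1.4, 0.1, 5.9]
grip_width: 0.0154
```

Call:
send_rows([
  [[0, 0, 0.0003], [0, 0, 0], 0.0],
  [[0, 0, 0.0006], [0, 0, 0], 0.0],
  [[0, 0, 0.0009], [0, 0, 0], 0.0],
  [[0, 0, 0.0012], [0, 0, 0], 0.0],
  [[0, 0, 0.0015], [0, 0, 0], 0.0],
])

```text
time_s: 8.98
tool_pos: [0.554, -0.2505, 0.1185]
tool_rot: [-179.9, -0.1, -23.1]
force: [-0.8, 1.3, 6.9]
grip_width: 0.0151
```

Call:
send_rows([
  [[0, 0, 0.0003], [0, 0, 0], 0.0],
  [[0, 0, 0.0006], [0, 0, 0], 0.0],
  [[0, 0, 0.0009], [0, 0, 0], 0.0],
  [[0, 0, 0.0012], [0, 0, 0], 0.0],
  [[0, 0, 0.0015], [0, 0, 0], 0.0],
])

```text
time_s: 9.4
tool_pos: [0.554, -0.2505, 0.117]
tool_rot: [-179.9, -0.1, -23.1]
force: [-1.1, 1.0, 7.2]
grip_width: 0.0152
```

Call:
send_rows([
  [[0, 0, 0.0003], [0, 0, 0], 0.0],
  [[0, 0, 0.0006], [0, 0, 0], 0.0],
  [[0, 0, 0.0009], [0, 0, 0], 0.0],
  [[0, 0, 0.0012], [0, 0, 0], 0.0],
  [[0, 0, 0.0015], [0, 0, 0], 0.0],
])

```text
time_s: 9.82
tool_pos: [0.554, -0.2505, 0.1155]
tool_rot: [-179.9, -0.1, -23.1]
force: [-0.9, 0.1, 6.0]
grip_width: 0.0155
```

Call:
send_rows([
  [[0, 0, 0.0003], [0, 0, 0], 0.0],
  [[0, 0, 0.0006], [0, 0, 0], 0.0],
  [[0, 0, 0.0009], [0, 0, 0], 0.0],
  [[0, 0, 0.0012], [0, 0, 0], 0.0],
  [[0, 0, 0.0015], [0, 0, 0], 0.0],
])

```text
time_s: 10.23
tool_pos: [0.554, -0.2505, 0.114]
tool_rot: [-179.9, -0.1, -23.1]
force: [-1.3, 1.2, 6.5]
grip_width: 0.0152
```

Call:
send_rows([
  [[0, 0, 0.0003], [0, 0, 0], 0.0],
  [[0, 0, 0.0006], [0, 0, 0], 0.0],
  [[0, 0, 0.0009], [0, 0, 0], 0.0],
  [[0, 0, 0.0012], [0, 0, 0], 0.0],
  [[0, 0, 0.0015], [0, 0, 0], 0.0],
])

```text
time_s: 10.65
tool_pos: [0.554, -0.2505, 0.1125]
tool_rot: [-179.9, -0.1, -23.1]
force: [0.5, 1.4, 6.6]
grip_width: 0.015
```

Call:
send_rows([
  [[0, 0, 0.0003], [0, 0, 0], 0.0],
  [[0, 0, 0.0006], [0, 0, 0], 0.0],
  [[0, 0, 0.0009], [0, 0, 0], 0.0],
  [[0, 0, 0.0012], [0, 0, 0], 0.0],
  [[0, 0, 0.0015], [0, 0, 0], 0.0],
])

```text
time_s: 11.07
tool_pos: [0.554, -0.2505, 0.1111]
tool_rot: [-179.9, -0.1, -23.1]
force: [-0.3, 1.5, 6.6]
grip_width: 0.0153
```

Call:
send_rows([
  [[0, 0, 0.0003], [0, 0, 0], 0.0],
  [[0, 0, 0.0006], [0, 0, 0], 0.0],
  [[0, 0, 0.0009], [0, 0, 0], 0.0],
  [[0, 0, 0.0012], [0, 0, 0], 0.0],
  [[0, 0, 0.0015], [0, 0, 0], 0.0],
])

```text
time_s: 11.48
tool_pos: [0.554, -0.2505, 0.1097]
tool_rot: [-179.9, -0.1, -23.1]
force: [-0.0, 1.8, 6.8]
grip_width: 0.0152
```

Call:
send_rows([
  [[0, 0, 0.0003], [0, 0, 0], 0.0],
  [[0, 0, 0.0006], [0, 0, 0], 0.0],
  [[0, 0, 0.0009], [0, 0, 0], 0.0],
  [[0, 0, 0.0012], [0, 0, 0], 0.0],
  [[0, 0, 0.0015], [0, 0, 0], 0.0],
])

```text
time_s: 11.9
tool_pos: [0.554, -0.2505, 0.108]
tool_rot: [-179.9, -0.1, -23.1]
force: [-1.0, 0.8, 6.2]
grip_width: 0.0156
```

Call:
send_rows([
  [[0, 0, 0.0003], [0, 0, 0], 0.0],
  [[0, 0, 0.0006], [0, 0, 0], 0.0],
  [[0, 0, 0.0009], [0, 0, 0], 0.0],
  [[0, 0, 0.0012], [0, 0, 0], 0.0],
  [[0, 0, 0.0015], [0, 0, 0], 0.0],
])

```text
time_s: 12.32
tool_pos: [0.554, -0.2505, 0.1066]
tool_rot: [-179.9, -0.1, -23.1]
force: [-1.1, 1.0, 5.7]
grip_width: 0.0151
```

Call:
send_rows([
  [[0, 0, 0.0003], [0, 0, 0], 0.0],
  [[0, 0, 0.0006], [0, 0, 0], 0.0],
  [[0, 0, 0.0009], [0, 0, 0], 0.0],
  [[0, 0, 0.0012], [0, 0, 0], 0.0],
  [[0, 0, 0.0015], [0, 0, 0], 0.0],
])

```text
time_s: 12.73
tool_pos: [0.554, -0.2505, 0.105]
tool_rot: [-179.9, -0.1, -23.1]
force: [-0.4, 1.0, 5.8]
grip_width: 0.0154
```

Call:
send_rows([
  [[0, 0, 0.0003], [0, 0, 0], 0.0],
  [[0, 0, 0.0006], [0, 0, 0], 0.0],
  [[0, 0, 0.0009], [0, 0, 0], 0.0],
  [[0, 0, 0.0012], [0, 0, 0], 0.0],
  [[0, 0, 0.0015], [0, 0, 0], 0.0],
])

```text
time_s: 13.15
tool_pos: [0.554, -0.2504, 0.1035]
tool_rot: [-179.9, -0.1, -23.1]
force: [0.3, 0.1, 6.0]
grip_width: 0.0153
```

Force has stayed steady at about 6 N. I'll check that the tube isn't slipping in the grip.

```bash
python3 - <<'E'
from h import *
from cell import env
for n in ["wrist"]:
    d=env.read_camera(n);pickle.dump(d,open(n+"6.pkl","wb"))
    im=d["pixels"][:,:,::-1].astype(float); im=(255*(im/255)**0.6).astype(np.uint8)
    x0,y0,w,h,k=205,175,105,135,5.5
    cv2.imwrite(f"pics/{n}6.png",cv2.resize(im[y0:y0+h,x0:x0+w],None,fx=k,fy=k,interpolation=cv2.INTER_CUBIC))
E
```

```text
(no output)
```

View pics/wrist6.png

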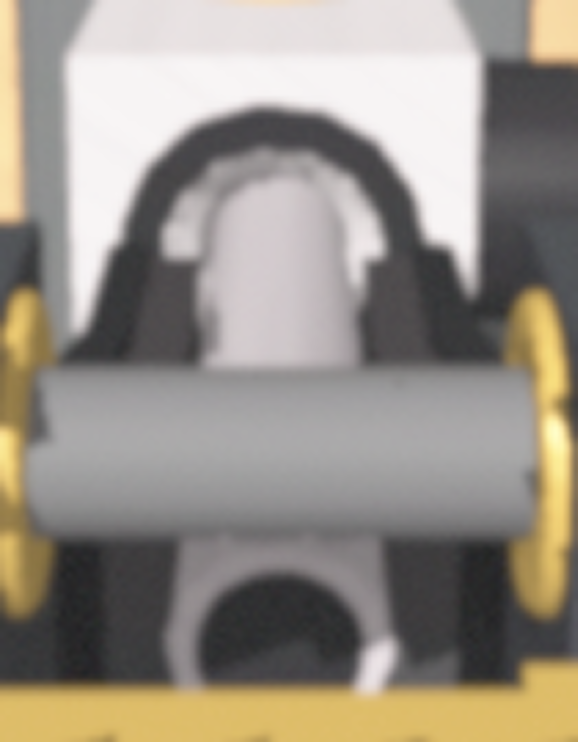

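No slip: the tube's top ring is unchanged at crop (280,630), and the tube is going into the bore. Continuing.

Call:
send_rows([
  [[0, 0, 0.0003], [0, 0, 0], 0.0],
  [[0, 0, 0.0006], [0, 0, 0], 0.0],
  [[0, 0, 0.0009], [0, 0, 0], 0.0],
  [[0, 0, 0.0012], [0, 0, 0], 0.0],
  [[0, 0, 0.0015], [0, 0, 0], 0.0],
])

```text
time_s: 13.62
tool_pos: [0.554, -0.2505, 0.102]
tool_rot: [-179.9, -0.1, -23.1]
force: [-0.0, 0.9, 5.9]
grip_width: 0.0152
```

Call:
send_rows([
  [[0, 0, 0.0003], [0, 0, 0], 0.0],
  [[0, 0, 0.0006], [0, 0, 0], 0.0],
  [[0, 0, 0.0009], [0, 0, 0], 0.0],
  [[0, 0, 0.0012], [0, 0, 0], 0.0],
  [[0, 0, 0.0015], [0, 0, 0], 0.0],
])

```text
time_s: 14.03
tool_pos: [0.554, -0.2505, 0.1006]
tool_rot: [-179.9, -0.1, -23.1]
force: [-0.1, 1.4, 6.7]
grip_width: 0.0151
```

Call:
send_rows([
  [[0, 0, 0.0003], [0, 0, 0], 0.0],
  [[0, 0, 0.0006], [0, 0, 0], 0.0],
  [[0, 0, 0.0009], [0, 0, 0], 0.0],
  [[0, 0, 0.0012], [0, 0, 0], 0.0],
  [[0, 0, 0.0015], [0, 0, 0], 0.0],
])

```text
time_s: 14.45
tool_pos: [0.554, -0.2505, 0.0991]
tool_rot: [-179.9, -0.1, -23.1]
force: [0.7, 0.7, 6.7]
grip_width: 0.0155
```

Call:
send_rows([
  [[0, 0, 0.0003], [0, 0, 0], 0.0],
  [[0, 0, 0.0006], [0, 0, 0], 0.0],
  [[0, 0, 0.0009], [0, 0, 0], 0.0],
  [[0, 0, 0.0012], [0, 0, 0], 0.0],
  [[0, 0, 0.0015], [0, 0, 0], 0.0],
])

```text
time_s: 14.87
tool_pos: [0.5541, -0.2505, 0.0979]
tool_rot: [-179.9, -0.1, -23.1]
force: [-2.2, 1.1, 9.2]
grip_width: 0.0151
```

Force is climbing, so this is contact with the stop. I'll go in smaller steps.

Call:
send_rows([
  [[0, 0, 0.0002], [0, 0, 0], 0.0],
  [[0, 0, 0.0004], [0, 0, 0], 0.0],
  [[0, 0, 0.0006], [0, 0, 0], 0.0],
  [[0, 0, 0.0008], [0, 0, 0], 0.0],
  [[0, 0, 0.0008], [0, 0, 0], 0.0],
])

```text
time_s: 15.28
tool_pos: [0.5541, -0.2505, 0.0973]
tool_rot: [-179.9, -0.1, -23.1]
force: [-2.0, 1.5, 9.5]
grip_width: 0.0151
```

Call:
send_rows([
  [[0, 0, 0.0003], [0, 0, 0], 0.0],
  [[0, 0, 0.0006], [0, 0, 0], 0.0],
  [[0, 0, 0.0008], [0, 0, 0], 0.0],
  [[0, 0, 0.001], [0, 0, 0], 0.0],
  [[0, 0, 0.001], [0, 0, 0], 0.0],
])

```text
time_s: 15.7
tool_pos: [0.5541, -0.2506, 0.0969]
tool_rot: [-179.9, -0.1, -23.1]
force: [-2.2, 2.3, 13.0]
grip_width: 0.0152
```

```bash
python3 -c "
from h import *
go(.554,-.2505,.095,-23.15)"
```

```text
t 15.7 pos [ 0.5541 -0.2506  0.0969] rot [-1.7992e+02 -1.3000e-01 -2.3140e+01] F [-2.23  2.31 12.98] w 0.0152
shift [-0.0001 -0.      0.0019] turn [-0.0015 -0.0022  0.0002]
```

Call:
send_rows([
  [[0, 0, 0.0002], [0, 0, 0], 0.0],
  [[0, 0, 0.0005], [0, 0, 0], 0.0],
  [[0, 0, 0.0005], [0, 0, 0], 0.0],
  [[0, 0, 0.0005], [0, 0, 0], 0.0],
  [[0, 0, 0.0005], [0, 0, 0], 0.0],
])

```text
time_s: 16.12
tool_pos: [0.5542, -0.2506, 0.0966]
tool_rot: [-179.9, -0.1, -23.1]
force: [-4.2, 2.1, 13.8]
grip_width: 0.0152
```

Total is 13.8 N, so about 7.5 N of that is on the stop, held for about 0.8 s. Releasing.

Call:
send_rows([
  [[0, 0, 0], [0, 0, 0], 0.04],
  [[0, 0, 0], [0, 0, 0], 0.04],
  [[0, 0, 0], [0, 0, 0], 0.04],
  [[0, 0, 0], [0, 0, 0], 0.04],
  [[0, 0, 0], [0, 0, 0], 0.04],
])

```text
time_s: 16.53
tool_pos: [0.5528, -0.2503, 0.0933]
tool_rot: [180.0, 0.0, -23.1]
force: [-0.3, 1.2, -0.2]
grip_width: 0.0375
```

Call:
send_rows([
  [[0, 0, -0.01], [0, 0, 0], 0.04],
  [[0, 0, -0.03], [0, 0, 0], 0.04],
  [[0, 0, -0.05], [0, 0, 0], 0.04],
  [[0, 0, -0.075], [0, 0, 0], 0.04],
  [[0, 0, -0.09], [0, 0, 0], 0.04],
])

```text
time_s: 16.95
tool_pos: [0.5538, -0.2511, 0.1868]
tool_rot: [-180.0, -0.2, -23.2]
force: [0.3, -0.4, -0.2]
grip_width: 0.04
```

```bash
python3 - <<'E'
from h import *
from cell import env
for n in ["wrist","side"]:
    d=env.read_camera(n);pickle.dump(d,open(n+"7.pkl","wb"));cv2.imwrite(f"pics/{n}7.png",d["pixels"][:,:,::-1])
    print(n,"tube top proj",proj(d,[.5541,-.2512,.148]))
# geometry of ball
y=np.array([np.cos(np.radians(67)),np.sin(np.radians(67)),0]);x=np.array([y[1],-y[0],0])
piv=np.array([.5541,-.2512,0])+.12*y; print("pivot",piv)
for th in(-.5,-.35,.5): print(th,piv+.07*np.sin(th)*x+[0,0,.034+.07*np.cos(th)])
go(.554,-.2505,.187,-23)
E
```

```text
wrist tube top proj [255.44759798 215.63161936]
side tube top proj [329.28968923 274.7821139 ]
pivot [ 0.60098774 -0.14073942  0.        ]
-0.5 [ 0.57009579 -0.12762656  0.09543078]
-0.35 [ 0.578893   -0.13136076  0.09975609]
0.5 [ 0.63187968 -0.15385227  0.09543078]
t 17.05 pos [ 0.5548 -0.2515  0.1875] rot [-179.95   -0.35  -23.16] F [ 0.06 -0.06  0.13] w 0.0402
shift [-0.0012 -0.0006  0.0005] turn [-0.0008 -0.0062 -0.0028]
```

View pics/wrist7.png

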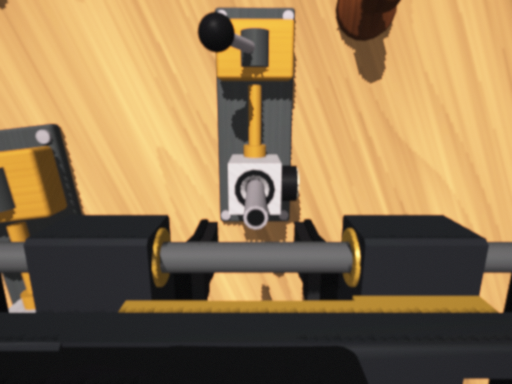

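View pics/side7.png

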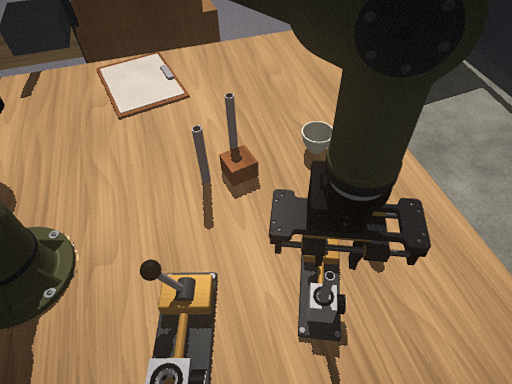

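The tube is standing in the port: its top is at (256,217) and I predicted (255,216). The ball is at (216,32) in the wrist view, on the -x side. I'll go to the ball's -x side with the fingers closed.

```bash
python3 -c "
from h import *
go(.5347,-.1126,.187,-23)"
```

```text
t 17.05 pos [ 0.5548 -0.2515  0.1875] rot [-179.95   -0.35  -23.16] F [ 0.06 -0.06  0.13] w 0.0402
shift [-0.0731 -0.1198  0.0002] turn [-0.0008 -0.0062 -0.0028]
```

Call:
send_rows([
  [[-0.005, -0.02, 0], [0, 0, 0], 0.04],
  [[-0.02, -0.05, 0], [0, 0, 0], 0.02],
  [[-0.04, -0.08, 0], [0, 0, 0], 0.0],
  [[-0.06, -0.105, 0], [0, 0, 0], 0.0],
  [[-0.073, -0.12, 0], [0, 0, 0], 0.0],
])

```text
time_s: 17.47
tool_pos: [0.532, -0.107, 0.1826]
tool_rot: [-179.9, 0.2, -22.9]
force: [-0.2, -0.0, 0.0]
grip_width: 0.0207
```

Call:
send_rows([
  [[0, 0, 0.005], [0, 0, 0], 0.0],
  [[0, 0, 0.03], [0, 0, 0], 0.0],
  [[0, 0, 0.06], [0, 0, 0], 0.0],
  [[0, 0, 0.085], [0, 0, 0], 0.0],
  [[0, 0, 0.1], [0, 0, 0], 0.0],
])

```text
time_s: 17.88
tool_pos: [0.5308, -0.1118, 0.0803]
tool_rot: [179.9, 0.2, -23.2]
force: [-0.5, 0.4, -0.6]
grip_width: 0.0007
```

```bash
python3 - <<'E'
from h import *
from cell import env
for n in ["wrist","side"]:
    d=env.read_camera(n);cv2.imwrite(f"pics/{n}8.png",d["pixels"][:,:,::-1])
go(.601+.0092*.9,-.1407-.004,.087,-23)
E
```

```text
t 17.98 pos [ 0.5301 -0.1118  0.0803] rot [179.81   0.35 -23.2 ] F [-0.44 -0.08  0.35] w 0.0006
shift [ 0.0857 -0.001  -0.0072] turn [ 0.0033  0.0061 -0.0036]
```

View pics/wrist8.png

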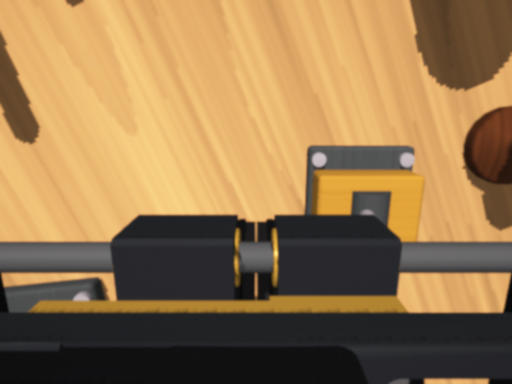

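The fingers are closed beside the ball, with the cock's brass block at (368,200). I'll sweep in +x.

Call:
send_rows([
  [[0.008, 0, -0.003], [0, 0, 0], 0.0],
  [[0.02, -0.001, -0.004], [0, 0, 0], 0.0],
  [[0.032, -0.001, -0.004], [0, 0, 0], 0.0],
  [[0.044, -0.001, -0.004], [0, 0, 0], 0.0],
  [[0.056, -0.001, -0.004], [0, 0, 0], 0.0],
])

```text
time_s: 18.4
tool_pos: [0.587, -0.1332, 0.0899]
tool_rot: [-179.9, -0.1, -23.1]
force: [-1.1, 1.1, 1.0]
grip_width: 0.0003
```

Call:
send_rows([
  [[0.008, 0, 0], [0, 0, 0], 0.0],
  [[0.016, 0, 0], [0, 0, 0], 0.0],
  [[0.022, 0, 0], [0, 0, 0], 0.0],
  [[0.026, 0, 0], [0, 0, 0], 0.0],
  [[0.028, 0, 0], [0, 0, 0], 0.0],
])

```text
time_s: 18.82
tool_pos: [0.6109, -0.1437, 0.0877]
tool_rot: [180.0, 0.0, -23.2]
force: [-0.6, 0.2, -0.7]
grip_width: 0.0001
```

```bash
python3 - <<'E'
from h import *
from cell import env
for n in ["side","wrist"]:
    d=env.read_camera(n);cv2.imwrite(f"pics/{n}9.png",d["pixels"][:,:,::-1])
go(.601+.0092*1.2,-.1407-.0047,.087,-23)
E
```

```text
t 18.92 pos [ 0.6109 -0.1437  0.0877] rot [ 1.7999e+02 -2.0000e-02 -2.3160e+01] F [-0.07 -0.63 -0.26] w 0.0006
shift [0.0017 0.0011 0.0007] turn [ 0.0002 -0.0003 -0.0027]
```

View pics/wrist9.png

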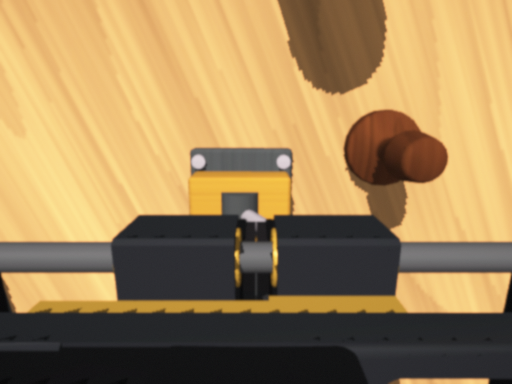

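View pics/side9.png

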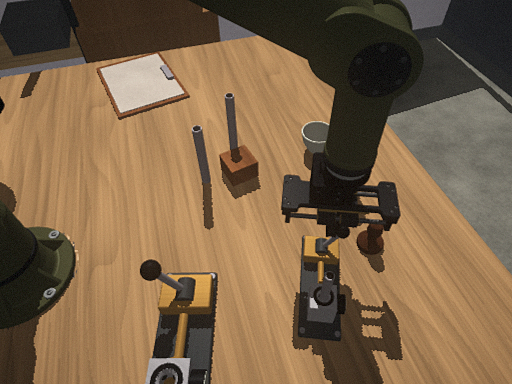

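The side view shows the ball over on +x at (342,231), and there is no stop force yet. I'll push a bit further and watch the force.

Call:
send_rows([
  [[0.002, 0, 0], [0, 0, 0], 0.0],
  [[0.003, 0, 0], [0, 0, 0], 0.0],
  [[0.004, 0, 0], [0, 0, 0], 0.0],
  [[0.005, 0, 0], [0, 0, 0], 0.0],
  [[0.006, 0, 0], [0, 0, 0], 0.0],
])

```text
time_s: 19.33
tool_pos: [0.6122, -0.1441, 0.0875]
tool_rot: [-180.0, 0.6, -23.1]
force: [-13.2, 4.6, 9.1]
grip_width: 0.0003
```

```bash
python3 - <<'E'
from h import *
from cell import env
d=env.read_camera("side");pickle.dump(d,open("side10.pkl","wb"));cv2.imwrite("pics/side10.png",cv2.resize(d["pixels"][200:310,285:395,::-1],None,fx=5,fy=5,interpolation=cv2.INTER_CUBIC))
for th in (.38,.5):
  piv=np.array([.601,-.1407,.034]);x=np.array([.9205,-.3907,0]);print(th,proj(d,piv+.07*np.sin(th)*x+[0,0,.07*np.cos(th)]))
go(.62,-.148,.087,-23)
E
```

```text
0.38 [338.84337295 230.14478952]
0.5 [342.64175408 231.55054445]
t 19.38 pos [ 0.6121 -0.144   0.0875] rot [-179.98    0.58  -23.14] F [-11.62   3.39   8.66] w 0.0003
shift [0.0088 0.0005 0.0004] turn [-0.0004  0.0102 -0.0024]
```

View pics/side10.png

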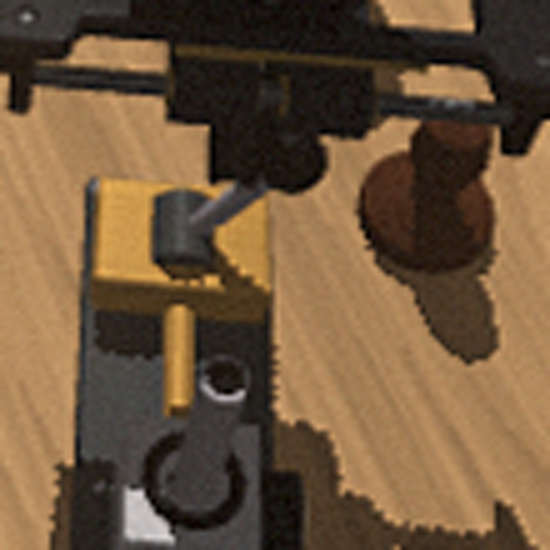

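The lever is at its end stop: force rose to 13 N, and the ball is near (343,232) against a predicted (342.6,231.6). Backing off and raising.

Call:
send_rows([
  [[-0.008, 0, 0], [0, 0, 0], 0.0],
  [[-0.02, 0, 0], [0, 0, 0], 0.0],
  [[-0.03, 0, 0], [0, 0, 0], 0.0],
  [[-0.032, 0, -0.02], [0, 0, 0], 0.0],
  [[-0.034, 0, -0.05], [0, 0, 0], 0.0],
])

```text
time_s: 19.8
tool_pos: [0.5827, -0.1315, 0.1357]
tool_rot: [179.9, 0.2, -23.1]
force: [1.2, 1.0, 0.6]
grip_width: 0.0005
```

Call:
send_rows([
  [[0, 0, -0.03], [0, 0, 0], 0.0],
  [[0, 0, -0.06], [0, 0, 0], 0.0],
  [[-0.02, -0.02, -0.08], [0, 0, 0], 0.0],
  [[-0.05, -0.05, -0.1], [0, 0, 0], 0.0],
  [[-0.08, -0.08, -0.1], [0, 0, 0], 0.0],
])

```text
time_s: 20.22
tool_pos: [0.547, -0.0338, 0.2417]
tool_rot: [-179.8, -0.5, -23.4]
force: [1.3, 1.0, -0.2]
grip_width: 0.0003
```

Call:
send_rows([
  [[-0.02, -0.03, 0], [0, 0, 0], 0.0],
  [[-0.04, -0.06, 0], [0, 0, 0], 0.0],
  [[-0.06, -0.09, 0], [0, 0, 0], 0.0],
  [[-0.07, -0.1, 0], [0, 0, 0], 0.0],
  [[-0.07, -0.1, 0], [0, 0, 0], 0.0],
])

```text
time_s: 20.63
tool_pos: [0.5189, 0.0924, 0.2377]
tool_rot: [-179.8, -0.0, -22.7]
force: [0.3, 0.3, -0.9]
grip_width: 0.0005
```

```bash
python3 - <<'E'
from h import *
from cell import env
for n in ["side","top"]:
    d=env.read_camera(n);pickle.dump(d,open(n+"11.pkl","wb"))
    cv2.imwrite(f"pics/{n}11.png",d["pixels"][:,:,::-1])
    b=(285,200) if n=="side" else (280,115)
    cv2.imwrite(f"pics/{n}11c.png",cv2.resize(d["pixels"][b[1]:b[1]+110,b[0]:b[0]+110,::-1],None,fx=5,fy=5,interpolation=cv2.INTER_CUBIC))
    piv=np.array([.601,-.1407,.034]);x=np.array([.9205,-.3907,0])
    for th in (.38,.5): print(n,th,(proj(d,piv+.07*np.sin(th)*x+[0,0,.07*np.cos(th)])-b+.5)*5-.5)
    for z in (.145,.148,.153): print(z,(proj(d,[.5541,-.2512,z])-b+.5)*5-.5)
go(.62,-.148,.087,-23)
E
```

```text
side 0.38 [271.21686477 152.72394758]
side 0.5 [290.20877042 159.75272227]
0.145 [222.16756014 380.38004572]
0.148 [223.44844613 375.91056951]
0.153 [225.60628377 368.38109059]
top 0.38 [182.55826683 107.48830018]
top 0.5 [187.92891279  94.12146021]
0.145 [425.06753062 251.76312555]
0.148 [426.777998   250.92342743]
0.153 [429.65166845 249.51269273]
t 20.73 pos [0.5202 0.0868 0.2379] rot [-1.7996e+02 -1.0000e-01 -2.3080e+01] F [ 0.19 -1.3  -1.05] w 0.0007
shift [0.1836 0.177  0.1511] turn [-0.0007 -0.0017 -0.0015]
```

View pics/side11c.png

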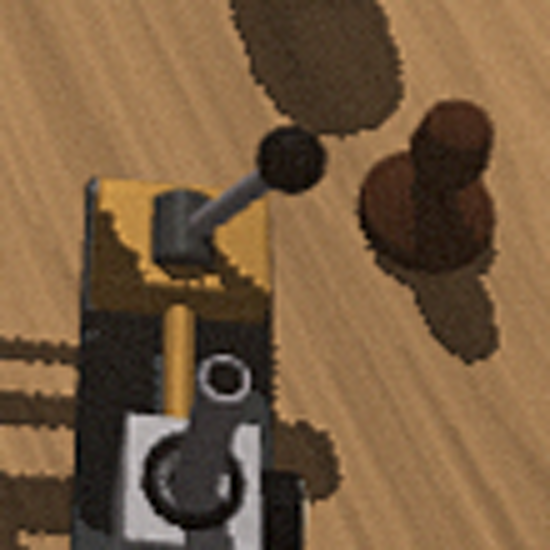

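View pics/top11.png

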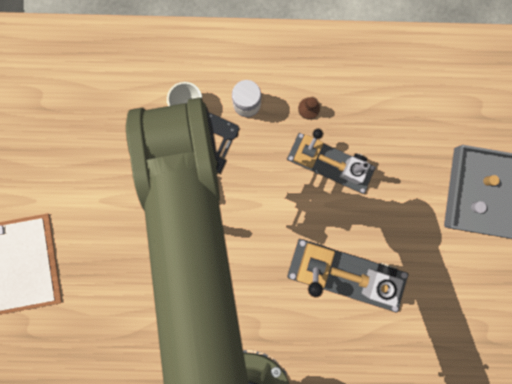

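View pics/top11c.png

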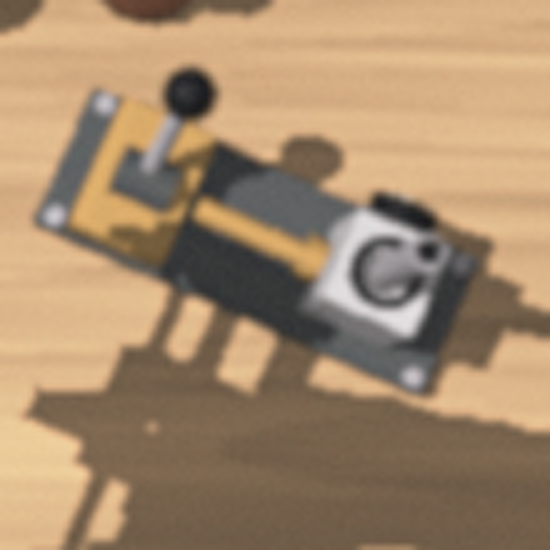

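```bash
python3 -c "
from cell import env
print(env.sign_off())"
```

```text
the job is handed in; nothing more can be done
None
```

I took the short tube out of its stand and pushed it into the smaller air block's port. It passed the seal with about 6 N of drag and met the stop about 41 mm deep. I pressed to 13.8 N total, which I estimate as about 7.5 N on the stop, then let go. After that I swung the cock lever over to its end stop and handed the job in at about 21 s; no verdict came back.

- **Tube:** in the last side view its top is at crop (225,378), and a tube standing upright on the stop should be near (223,376). The check-valve plunger cannot be seen or read, so "bottomed" rests on the force rise and this height.
- **Lever:** the ball is at crop (291,158), and fully open should be (290,160). The push rose to about 13 N at the lever's end stop.
- **Rest of the bench:** bowl, tin, tamper and look-alikes look where they started, and the arm is clear of everything. The stand and the tall tubes are hidden behind the arm in the last top view, but the earlier side view showed them undisturbed.

No check failed. Early on, the wrist and side cameras put the tube about 1 mm off the port axis compared with the arm's own position reading. I corrected for that before inserting.

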